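# Hold a hardness probe square on the marked spot of a tilted weld coupon

## Task

Make the motorised tilt table safe first: push its red mushroom stop button right down until it latches. Then take the hardness probe out of its stand and hold it on the yellow-ringed spot of the clamped weld coupon, tip inside the ring, square to the coupon's tilted face, pressed gently so that its spring nose is about half-way in. Finish holding the probe there, still and pressed on the spot; do not let go of it, do not push the table out of position, and leave the other things on the bench where they are.

Things in the scene. Friction and masses are not known exactly. Their poses are not given: they have to be found in the camera images.
- estop (a joint): travel of the red mushroom stop button on the grey control box, m: 0 out, 0.006 latched down. It is pressed straight down: it resists with about 5 N and, once 1 to 4 mm down, snaps down by itself and stays. It is not to be reset.
- estop_top (a point): centre of the top of the red mushroom head (diameter 41 mm), 108 mm above the bench while out; the head stands on a grey control box 120 x 150 x 70 mm with a round yellow plate under it. z axis up. The box and the probe stand stand left and right of the tilt table; which is on which side changes.
- stand: black holder of the probe, fixed to the bench: round foot of diameter 90 mm, tube of diameter 44 mm, 60 mm high, open on top. Origin: centre of its underside, z up. The probe stands upright in it, its lower 48 mm inside, with about 2 mm play; lift it straight up by 60 mm to clear it.
- probe: cordless hardness probe, a straight round rod, silver with a black ribbed rubber grip and a blue ring: 162 mm long, body diameter 25 mm, 0.2 kg, with a steel nose of diameter 13 mm at its lower end. Origin: on its axis, at the tip of the nose while the nose is fully out. z axis along the probe, from the tip to the back end; the body reaches from z = 30 to 162 mm, the rubber grip from 90 to 152 mm. It starts upright, the tip 12 mm above the bench.
- probe_centre (a point): point on the probe's axis, half-way along it, 81 mm from the tip (nose out); axes as the probe's
- probe_tip (a point): the flat end (diameter 5 mm) of the spring nose, the point that touches the coupon; moves with the nose; z axis along the probe, towards its back end
- probe_nose (a joint): how far the spring nose is pushed into the probe, m: 0 out, 0.008 fully in. The spring gives 2.4 N at the start of travel, 4.8 N half-way, 7.2 N fully in.
- mark (a point): the marked spot: centre of the yellow painted ring (outer diameter 19 mm, inner 12 mm, black dot in the middle) on the top face of the coupon, in that face. z axis: outward normal of the face. A blue ring on the other side of the weld is not meant. The coupon may lean left or right by up to 0.42 rad and may be turned.
- coupon: the welded steel coupon, a plate 110 x 60 x 14 mm with a low weld bead across it, held by two strap clamps (up to 20 mm above its face) on the round table (diameter 144 mm) of the blue tilt table. Origin: centre of its underside, z along its normal, x along its length; the mark lies at x = -30, y = 10, z = 14 mm. Tilt and turn are held by stiff drives and do not give under a light push.
- trunnion: base of the tilt table: dark plate 375 mm (x, from -170 to 205 mm) x 180 mm x 15 mm, fixed to the bench, a blue bearing bracket up to 147 mm high at x = -111 mm and a blue motor housing up to 149 mm high at x = 101 to 195 mm. Origin: on the bench under the middle of the round table. The tilt axis runs along its x, 105 mm up.
- test_block: bystander: round steel test block, diameter 64, height 15 mm; origin at the centre of its underside
- readout: bystander: hand-held display unit 150 x 82 x 28 mm, flat on the bench; origin at the centre of its underside
- solvent: bystander: white bottle with red cap, diameter 56, height 150 mm; origin at the centre of its underside
- paint_marker: bystander: white marker pen with yellow cap lying on the bench, 123 mm long along its x, 13 mm thick
- caliper: bystander: caliper lying on the bench, 235 mm long along its x, 12 mm thick
- spanner: bystander: spanner lying on the bench, 170 mm long along its x
Things that resemble listed ones, but are neither listed nor needed, are in the scene too. Leave any orange look-alike of the probe alone.

How it is judged:
By the outcome, as a careful person would: the job done as asked, in the order asked, and still so for the second after the job is handed in, while the arm keeps its last pose, push and grip.
It also fails if it takes over 51 s, if anything falls off the work surface, if the arm or the gripper's body presses on something with over 40 N, if the wrist force passes 120 N, or if a joint passes its speed limit or range.

## Robot

A 7-joint arm with a two-finger parallel gripper is mounted at the origin on the work surface. World frame = base frame: x ahead of the robot, y to its left, z up, the work surface at z = 0. Lengths are in m, angles in rad, forces in N, time in s.
With the tool pointing down it reaches from about 0.4 to 0.85 m from the base axis. Payload 4.5 kg.
Tool frame: the origin (TCP) lies midway between the tips of the shut fingers; the grasp point (between the pads) lies 19 mm behind it; x points along the fingers, y is the direction in which the jaws open and shut, and the axes are right-handed (so a half turn about x gives the same grasp; the last joint's range is limited). The gripper opens to 88 mm and grips with 3 to 60 N. Pads are 18 mm wide; open, the fingers measure 123 mm over their backs; the gripper's body (75 mm by 187 mm) begins 45 mm behind the grasp point.
Start: joints at [1.364, 0.689, -0.195, 1.565, 0.157, 0.902, -0.215], TCP at [0.149, -0.607, 0.239] pointing down, gripper open.
Joint ranges: [-3.01, 3.01], [-0.46, 2.08], [-1.47, 1.51], [0.13, 2.56], [-1, 4.14], [0.04, 2.09], [-2.66, 2.66]. Speed limits (rad/s): [2.57, 2.57, 3.14, 3.14, 3.14, 3.14, 3.14].

## Interface

Orientations are given as a unit quaternion [x, y, z, w].
In Python, from plant import r gives the robot as it stands.
- The arm moves only by the tool arm_command, never from a script. Its argument "plan" is a list of rows, each a list of 5 numbers: the finger opening in m, from 0 to 0.0881, then the shift along the tool's x, y, z in m, then the turn about the tool's x in rad. In form: [[grip, dx, dy, dz, roll], ...]. A call has 1 to 12 rows; each row shifts and turns the commanded pose from where the row before left it, along the tool's axes as they then stand; what a row does not reach is not made up. A row lasts 1/8 s, in which the tool goes at most 62.5 mm and 10.7 degrees, less where a joint would pass 70% of its speed; a pose out of reach is approached as far as the arm can. A call is refused whole if a number of a shift passes 0.0625 or a number of a turn 0.188, either way. A call with a gripper value outside its range is refused whole. The fingers move at their own pace and stop on an object; "force" is the grip in N (left out, the last holds). Time passes only in rows, so rows that do not move let the fingers close. It gives the time, the measured TCP pose, the force and the opening at its end, in the units of the state.
- r.get_state(): the state, without advancing time (a new reading comes with each control period).
- r.snapshot(name): name is "side" or "top" or "wrist"; returns (picture, depth): 420x560x3 uint8, red, green, blue; 420x560 float32, m along the optical axis (not along the pixel's ray), 0 where there is no reading.
- r.calibration(name): a dict with "fx", "fy", "cx", "cy" (pixels), "eye" and "orientation" of the camera in the world; the wrist camera has in their place "mount" (4x4, takes a point from camera to tool coordinates, whose origin is the TCP and whose axes are the tool frame's). Camera axes: x right, y down, z forward; pixel columns grow to the right and rows downward; lengths in m; the calibration is good to about 2 mm. A picture is of the moment at which its call begins: read the wrist's pose just before it. calibration takes no time and is no camera call.
- r.finish_job(): hands the job in, once; it reports no verdict.
The state is a dict: "clock": time; "q": joint angles; "qd": joint speeds; "joint_torque": joint torques, N m; "tool_pos": TCP position; "eef_rot": TCP orientation; "contact_force": force on the tool from outside, world axes, zero at the start; "moment": the same for the moment, N m; "opening": opening from 0.0 (shut) to 1.0 (fully open).
Only numpy, scipy, OpenCV 4.12 (cv2) and the standard library are available. Lean on these libraries where they do the work, as an engineer would, in place of code of your own. Each camera call takes 0.05 s, during which the arm holds its last target.

## Working session

There is one attempt and no reset: what is moved stays moved. The work goes in short steps, Python scripts to look and compute and a tool call to move; the robot and the scene stay as the last step left them, time stands still between calls to the robot, and variables do not carry over. Pictures are saved under pics/ and viewed, and the job is handed in when it is done.

Besides the shell and the picture viewer there is one more tool, called after ">>>" as name(argument=value, ...), one argument or row to a line, values as JSON. arm_command: Moves the arm, as the interface text tells. Its arguments: {"type":"object","properties":{"plan":{"type":"array","items":{"type":"array","items":{"type":"number"}}},"force":{"type":"number"}},"required":["plan"]}

```bash
mkdir -p pics; ls
python3 - <<'E'
from plant import r
import cv2,numpy as np
s=r.get_state();print(s)
for n in("side","top","wrist"):
    im,d=r.snapshot(n);cv2.imwrite(f"pics/{n}0.png",im[:,:,::-1]);np.save(f"pics/{n}0.npy",d)
    print(n,r.calibration(n))
E
```

```text
pics
{'clock': 0.0, 'q': array([ 1.36377531,  0.689983  , -0.19453731,  1.56636564,  0.15728024,
        0.90248693, -0.21509447]), 'qd': array([-0.00112222,  0.00017968,  0.00182161,  0.00153043,  0.00146009,
       -0.00154454, -0.0013865 ]), 'joint_torque': array([-4.01396464e-04, -5.27564335e+01, -1.26663275e+00, -1.53429347e+01,
       -5.25724702e-02,  6.53733354e-03,  1.69838409e-04]), 'tool_pos': array([ 0.14887784, -0.60634645,  0.23790548]), 'eef_rot': array([-0.7018674 , -0.08561656,  0.70209746, -0.08432738]), 'contact_force': array([-0.57648081,  0.24037778, -0.10092186]), 'moment': array([-0.04815747,  0.02271746,  0.04378659]), 'opening': 1.0015549897352998}
side {'fx': 521.3196946924737, 'fy': 521.3196946924737, 'cx': 275.32450247934474, 'cy': 205.6815667599375, 'eye': array([ 0.20674225, -1.20563817,  1.30542973]), 'orientation': array([ 0.91800219, -0.12712447,  0.0487089 , -0.37247656])}
top {'fx': 466.08238306671166, 'fy': 466.08238306671166, 'cx': 278.2462388482241, 'cy': 210.65684972107044, 'eye': array([ 0.35037498, -0.06730368,  1.42532697]), 'orientation': array([ 0.70777995, -0.70374612,  0.04864374, -0.03771901])}
wrist {'fx': 341.859118394889, 'fy': 341.859118394889, 'cx': 279.58948203728886, 'cy': 207.98122775141755, 'mount': array([[-2.86700908e-04, -2.95337545e-01,  9.55392931e-01,
        -1.46868766e-01],
       [ 9.99999955e-01,  3.97681601e-06,  3.01316232e-04,
         2.75218795e-04],
       [-9.27894183e-05,  9.55392974e-01,  2.95337531e-01,
        -7.72762608e-02],
       [ 0.00000000e+00,  0.00000000e+00,  0.00000000e+00,
         1.00000000e+00]])}
```

View pics/side0.png

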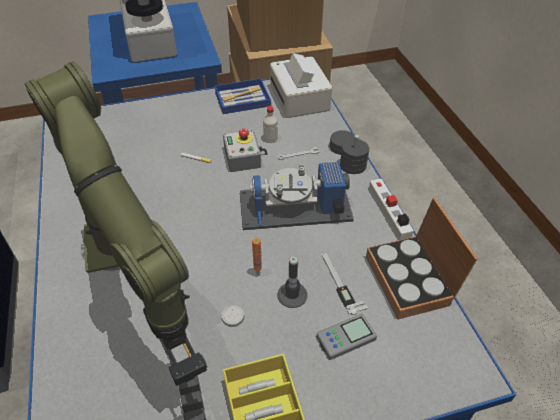

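View pics/top0.png

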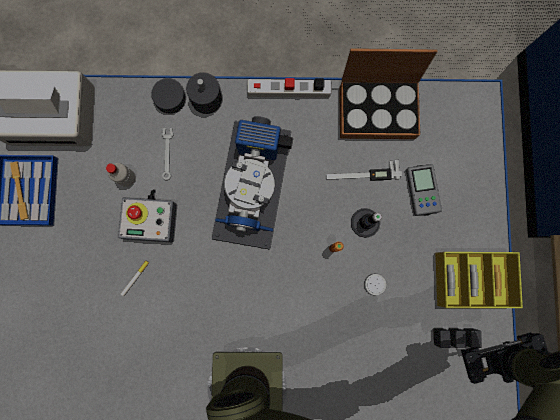

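View pics/wrist0.png

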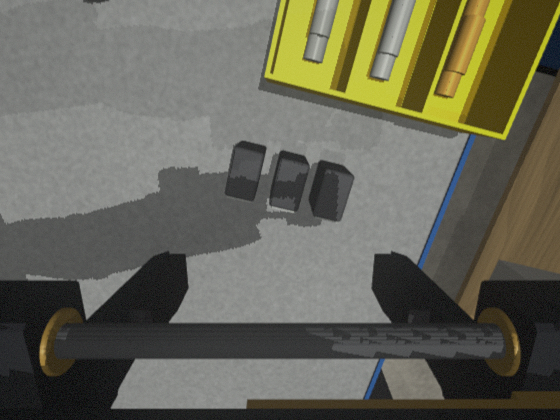

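```bash
cat > h.py <<'E'
import numpy as np,cv2
from scipy.spatial.transform import Rotation as R
from plant import r
def w(n,u,v,d,pose=None):
    c=r.calibration(n);p=np.array([(u-c['cx'])/c['fx']*d,(v-c['cy'])/c['fy']*d,d])
    if n=='wrist':
        M=c['mount'];return pose[0]+R.from_quat(pose[1]).apply(M[:3,:3]@p+M[:3,3])
    return c['eye']+R.from_quat(c['orientation']).apply(p)
def cloud(n,d,pose=None):
    v,u=np.mgrid[:420,:560];c=r.calibration(n)
    P=np.stack([(u-c['cx'])/c['fx']*d,(v-c['cy'])/c['fy']*d,d],-1)
    if n=='wrist':
        M=c['mount'];return R.from_quat(pose[1]).apply((P.reshape(-1,3)@M[:3,:3].T+M[:3,3])).reshape(P.shape)+pose[0]
    return R.from_quat(c['orientation']).apply(P.reshape(-1,3)).reshape(P.shape)+c['eye']
E
python3 - <<'E'
from h import *
s=r.get_state();print(R.from_quat(s['eef_rot']).as_matrix().round(3))
im=cv2.imread('pics/top0.png');d=np.load('pics/top0.npy')
P=cloud('top',d);np.save('pics/Ptop.npy',P)
for nm,(u,v) in dict(estop=(135,212),boxtop=(165,212),orange=(337,245),probe=(377,217),stand=(362,224),bench=(300,300),motor=(260,135)).items(): print(nm,P[v,u].round(3))
a=cv2.resize(im[110:260,200:300],None,fx=4,fy=4,interpolation=2);cv2.imwrite('pics/t1.png',a)
b=cv2.resize(im[180:300,320:400],None,fx=5,fy=5,interpolation=2);cv2.imwrite('pics/t2.png',b)
sd=cv2.imread('pics/side0.png');c=cv2.resize(sd[120:310,220:370],None,fx=3.15,fy=3.15,interpolation=2);cv2.imwrite('pics/s1.png',c)
E
```

```text
[[-0.     0.239 -0.971]
 [ 0.001 -0.971 -0.239]
 [-1.    -0.001  0.   ]]
estop [0.506 0.319 0.108]
boxtop [0.511 0.243 0.069]
orange [ 0.413 -0.247  0.159]
probe [ 0.489 -0.354  0.173]
stand [ 0.481 -0.337  0.052]
bench [ 0.255 -0.156  0.002]
motor [ 0.72  -0.034  0.152]
```

View pics/t1.png

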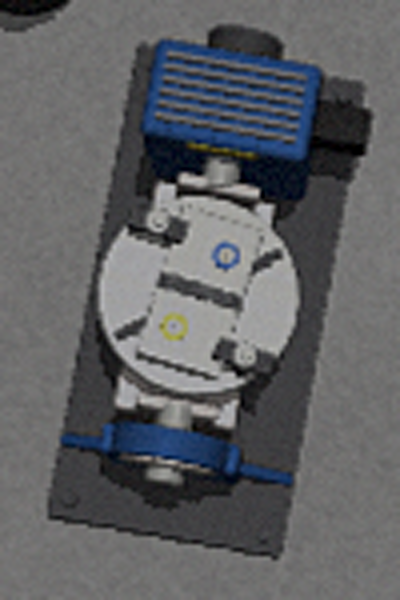

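View pics/t2.png

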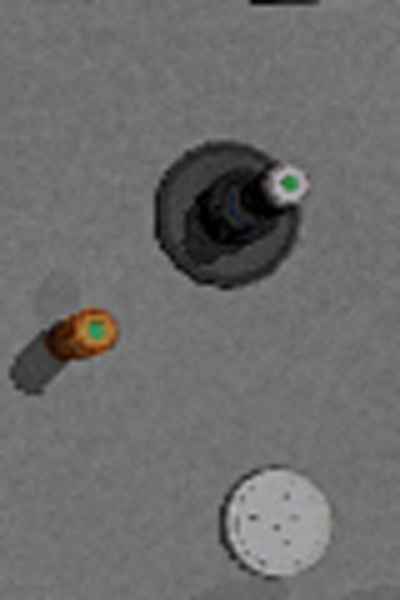

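View pics/s1.png

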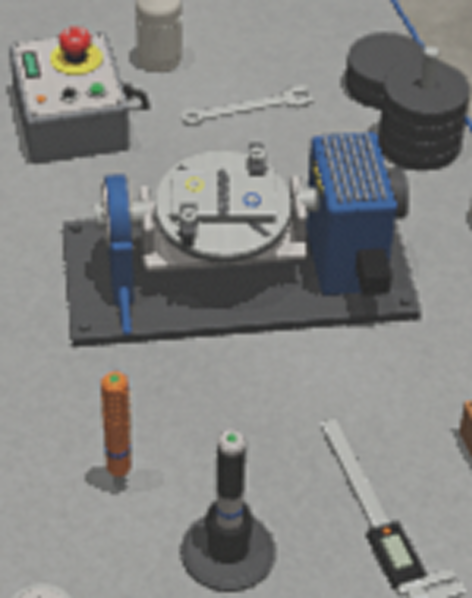

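Run:
```python
from h import *
P=np.load('pics/Ptop.npy');im=cv2.imread('pics/top0.png')
print('mark',P[190:194,242:246].reshape(-1,3).mean(0),'blue',P[173:176,255:258].reshape(-1,3).mean(0))
# coupon face region
poly=np.array([[243,164],[264,168],[254,198],[237,196]])
m=np.zeros((420,560),np.uint8);cv2.fillPoly(m,[poly],1)
Q=P[m>0];print(len(Q))
for i in range(8):
    A=np.c_[Q[:,:2],np.ones(len(Q))];c,*_=np.linalg.lstsq(A,Q[:,2],rcond=None);e=Q[:,2]-A@c
    Q=Q[abs(e)<max(.0015,2*e.std())]
n=np.array([-c[0],-c[1],1]);n/=np.linalg.norm(n);print('n',n,np.arccos(n[2]),e.std(),len(Q))
# base plate: z ~0.015
u0,v0=205,110
B=P[115:255,205:300].reshape(-1,3);B=B[(B[:,2]>.010)&(B[:,2]<.022)]
rect=cv2.minAreaRect((B[:,:2]*1000).astype(np.float32));print(rect,cv2.boxPoints(rect))
# top of probe & orange
for box in((372,212,384,222),(332,240,342,250)):
    q=P[box[1]:box[3],box[0]:box[2]].reshape(-1,3);q=q[q[:,2]>q[:,2].max()-.006];print(q.mean(0),q.min(0),q.max(0))
q=P[180:250,345:385].reshape(-1,3);q=q[(q[:,2]>.006)&(q[:,2]<.02)];print('foot',q.min(0),q.max(0))
q=P[195:230,120:155].reshape(-1,3);q=q[(q[:,2]>.103)];print('estop',q.mean(0),q.min(0),q.max(0))
# noise tall things near
```

```text
mark [0.5630993  0.01095261 0.13029338] blue [ 0.61394526 -0.0235391   0.12768909]
665
n [-0.01771077 -0.11648659  0.99303434] 0.11809962454805781 0.0021002114546598816 559
((620.9638671875, -12.219375610351562), (254.13136291503906, 412.2520751953125), 84.2511978149414) [[ 403.1467   -117.99892 ]
 [ 813.3254   -159.29308 ]
 [ 838.781      93.560165]
 [ 428.60236   134.85432 ]]
[ 0.35037498 -0.06730368  1.42532697] [ 0.35037498 -0.06730368  1.42532697] [ 0.35037498 -0.06730368  1.42532697]
[ 0.41105715 -0.25091964  0.16437241] [ 0.40202002 -0.25702814  0.16215036] [ 0.4207556  -0.24285225  0.16810264]
foot [ 0.40888773 -0.41522146  0.00601544] [ 0.62243703 -0.29342266  0.01832948]
estop [0.50004726 0.30562802 0.16648238] [ 0.35037498 -0.06730368  0.10303113] [0.52628478 0.34260607 1.42532697]
```

>>> arm_command(
  plan=[
    [0.088,-0.006,0,0,-0.165],
    [0.088,-0.006,0,0,-0.165],
    [0.088,-0.006,0,0,-0.165],
    [0.088,-0.006,0,0,-0.165],
    [0.088,-0.006,0,0,-0.165],
    [0.088,-0.006,0,0,-0.165],
    [0.088,-0.006,0,0,-0.16],
  ],
)

```text
clock: 1.02
tool_pos: [0.1488, -0.6068, 0.2806]
eef_rot: [0.542, 0.455, -0.542, 0.454]
contact_force: [0.2, -0.5, 0.4]
opening: 0.998
```

>>> arm_command(
  plan=[
    [0.088,0,0.0405,-0.0455,0],
    [0.088,0,0.0405,-0.0455,0],
    [0.088,0,0.0405,-0.0455,0],
    [0.088,0,0.0405,-0.0455,0],
    [0.088,0,0.0405,-0.0455,0],
    [0.088,0,0.0405,-0.0455,0],
    [0.088,0,0.0405,-0.0455,0],
    [0.088,0,0,0,0],
    [0.088,0,0,0,0],
  ],
)

```text
clock: 2.15
tool_pos: [0.4843, -0.3448, 0.2803]
eef_rot: [-0.542, -0.453, 0.543, -0.453]
contact_force: [-1.1, -0.5, -1.2]
opening: 0.997
```

```bash
cat > snap.py <<'E'
import sys
from h import *
n=sys.argv[1]
s=r.get_state();pose=(s['tool_pos'],s['eef_rot'])
im,d=r.snapshot('wrist');cv2.imwrite(f'pics/{n}.png',im[:,:,::-1]);np.save(f'pics/{n}.npy',cloud('wrist',d,pose));np.savez(f'pics/{n}_p.npz',p=pose[0],q=pose[1],d=d)
print(s['clock'],s['tool_pos'].round(4),R.from_quat(s['eef_rot']).as_matrix().round(3).tolist(),s['q'].round(2),s['contact_force'].round(2),s['opening'])
E
python3 snap.py w1
```

```text
2.15 [ 0.4843 -0.3448  0.2803] [[-0.002, 0.984, -0.179], [-0.001, -0.179, -0.984], [-1.0, -0.001, 0.001]] [ 0.83  0.64 -0.51  1.6   0.36  1.    0.03] [-1.13 -0.47 -1.18] 0.9973275964740193
```

View pics/w1.png

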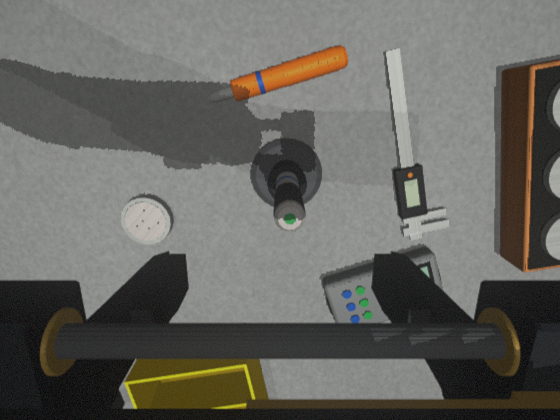

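Run:
```python
from h import *
im,d=r.snapshot('side');np.save('pics/sideB.npy',d)
cv2.imwrite('pics/sB.png',im[:,:,::-1])
P=np.load('pics/w1.npy')
for u,v in((222,97),(240,90),(290,70),(340,55)):print(P[v,u].round(3))
```

```text
[ 0.435 -0.253  0.019]
[ 0.458 -0.249  0.025]
[ 0.516 -0.239  0.026]
[ 0.572 -0.234  0.025]
```

View pics/sB.png

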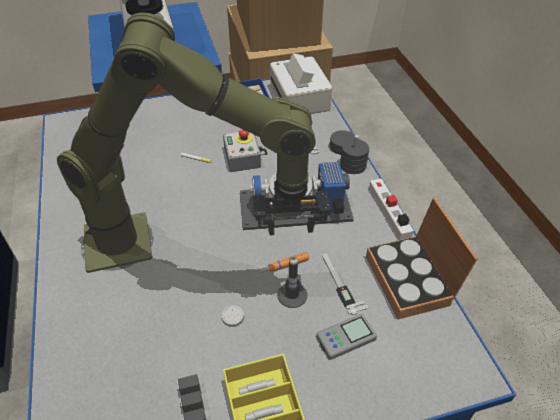

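Run:
```python
from h import *
P=np.load('pics/w1.npy')
q=P[200:235,270:310].reshape(-1,3);q=q[(q[:,2]>.165)&(q[:,2]<.19)];print('top',len(q),q.mean(0).round(4),q.min(0).round(4),q.max(0).round(4))
print(P[219,290])
q=P[140:240,245:325].reshape(-1,3);
for lo,hi in((.004,.02),(.055,.066),(.08,.1),(.1,.12),(.12,.14),(.14,.16)):
    z=q[(q[:,2]>lo)&(q[:,2]<hi)];print(lo,len(z),z.min(0).round(4),z.max(0).round(4))
# foot ellipse
z=q[(q[:,2]>.004)&(q[:,2]<.02)][:,:2].astype(np.float32);print(cv2.minEnclosingCircle(z))
```

```text
top 770 [ 0.4911 -0.3538  0.1736] [ 0.4787 -0.3677  0.1651] [ 0.5032 -0.3431  0.1774]
[ 0.49114217 -0.35669468  0.17545983]
0.004 2443 [ 0.446  -0.3968  0.0041] [ 0.5352 -0.3117  0.02  ]
0.055 535 [ 0.4692 -0.3703  0.0551] [ 0.5123 -0.3338  0.0655]
0.08 95 [ 0.4785 -0.3538  0.0801] [ 0.5027 -0.3431  0.0996]
0.1 110 [ 0.4784 -0.3541  0.1005] [ 0.5037 -0.3425  0.12  ]
0.12 141 [ 0.4787 -0.3553  0.1206] [ 0.5038 -0.3426  0.14  ]
0.14 168 [ 0.4791 -0.3554  0.14  ] [ 0.5038 -0.3425  0.16  ]
((0.4908824563026428, -0.35535353422164917), 0.04493977501988411)
```

>>> arm_command(
  plan=[
    [0.088,0,0.005,-0.05,0],
    [0.088,0,0.005,-0.05,0],
    [0.088,0,0.005,-0.05,0],
    [0.088,0,0.005,-0.05,0],
    [0.088,0,0.005,-0.05,0],
    [0.088,0.01,0.006,-0.05,0],
    [0.088,0.01,0.006,-0.05,0],
    [0,0,0,0,0],
    [0,0,0,0,0],
  ],
)

```text
clock: 3.38
tool_pos: [0.5837, -0.0091, 0.2606]
eef_rot: [-0.543, -0.452, 0.544, -0.453]
contact_force: [0.6, 0.2, 0.4]
opening: 0.795
```

```bash
python3 snap.py w2
```

```text
3.375 [ 0.5837 -0.0091  0.2606] [[-0.001, 0.983, -0.182], [-0.002, -0.182, -0.983], [-1.0, -0.0, 0.002]] [ 0.22  0.64 -0.49  1.66  0.36  0.93 -0.58] [0.56 0.2  0.35] 0.7946066171035095
```

View pics/w2.png

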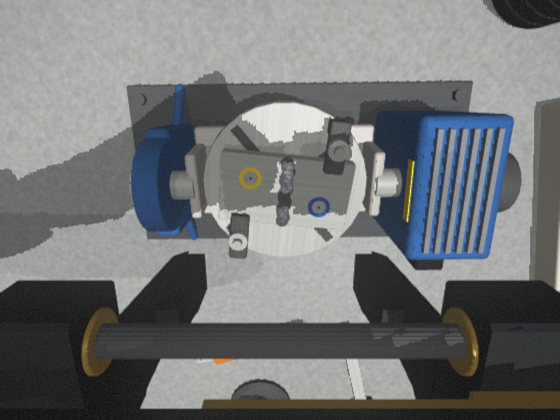

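Run:
```python
from h import *
P=np.load('pics/w2.npy');im=cv2.imread('pics/w2.png')
print('mark',P[178,250],'blue',P[207,319])
hsv=cv2.cvtColor(im,cv2.COLOR_BGR2HSV)
ye=((hsv[...,0]>10)&(hsv[...,0]<35)&(hsv[...,1]>120)).astype(np.uint8);ye[:, :235]=0;ye[:,266:]=0;ye[:160]=0;ye[196:]=0
v,u=np.nonzero(ye);print('ring px',u.min(),u.max(),v.min(),v.max(),len(u));q=P[v,u];print(q.min(0),q.max(0),(q.min(0)+q.max(0))/2)
m=np.zeros((420,560),np.uint8)
cv2.fillPoly(m,[np.array([[224,153],[274,156],[270,208],[222,207]])],1);cv2.fillPoly(m,[np.array([[298,160],[322,162],[322,172],[345,176],[345,208],[294,208]])],1)
Q=P[m>0];print(len(Q))
for i in range(10):
    c0=Q.mean(0);U,S,V=np.linalg.svd(Q-c0,full_matrices=False);n=V[2]*np.sign(V[2,2]);e=(Q-c0)@n;Q=Q[abs(e)<max(.0008,2.5*e.std())]
print('n',n,np.arccos(n[2]),e.std(),len(Q),'c',c0)
mk=np.array([*((q.min(0)+q.max(0))/2)]);print('mark z on plane',c0[2]-(n[:2]@(mk[:2]-c0[:2]))/n[2])
# disc rim plane
# base plate
B=P[70:290,110:480].reshape(-1,3);B=B[(B[:,2]>.011)&(B[:,2]<.019)]
rect=cv2.minAreaRect((B[:,:2]*1000).astype(np.float32));print(rect,cv2.boxPoints(rect).round(1).tolist())
# heights of clamps
for k in((340,140),(237,235),(340,130),(339,155)):print(k,P[k[1],k[0]])
```

```text
mark [0.56376781 0.01173171 0.13190575] blue [ 0.61609317 -0.02470103  0.12738441]
ring px 239 261 167 188 216
[0.55432173 0.00246981 0.12843147] [0.59851397 0.06639085 0.40727647] [0.57641785 0.03443033 0.26785397]
4810
n [-0.01843102 -0.10374938  0.99443268] 0.10556977711961824 0.0006448031794161546 4705 c [0.58585145 0.00197094 0.12950332]
mark z on plane 0.132714966362393
((607.4425659179688, -6.5092926025390625), (180.18698120117188, 374.8535461425781), 80.24171447753906) [[407.5, -63.5], [776.9000244140625, -127.0999984741211], [807.4000244140625, 50.5], [438.0, 114.0]]
(340, 140) [0.63788625 0.0311679  0.14876557]
(237, 235) [ 0.54383221 -0.03266396  0.13938141]
(340, 130) [0.63981335 0.03773049 0.14248367]
(339, 155) [0.63537882 0.02059325 0.15093831]
```

Run:
```python
from h import *
P=np.load('pics/Ptop.npy');q=P[190:235,115:160].reshape(-1,3);q=q[(q[:,2]>.1)&(q[:,2]<.12)];print(q.min(0),q.max(0),cv2.minEnclosingCircle(q[:,:2].astype(np.float32)))
q=P[100:260,90:180].reshape(-1,3);q=q[(q[:,2]>.13)&(q[:,2]<.3)];print('solvent',q.min(0),q.max(0))
```

```text
[0.48875792 0.30338634 0.1003765 ] [0.52662719 0.34260607 0.11325555] ((0.5070636868476868, 0.32251250743865967), 0.0202157162129879)
solvent [0.61166169 0.36545043 0.131889  ] [0.63753773 0.39137391 0.15552541]
```

>>> arm_command(
  plan=[
    [0,0,-0.019,-0.044,0],
    [0,0,-0.019,-0.044,0],
    [0,0,-0.019,-0.044,0],
    [0,0,-0.019,-0.044,0],
    [0,0,-0.02,-0.044,0],
    [0,0,-0.02,-0.044,0],
    [0,0,-0.02,-0.044,0],
    [0,0,0,0,0],
    [0,0,0,0,0],
  ],
)

```text
clock: 4.55
tool_pos: [0.5067, 0.3181, 0.2607]
eef_rot: [-0.543, -0.451, 0.544, -0.453]
contact_force: [0.8, -0.4, -0.2]
opening: 0.004
```

```bash
python3 snap.py w3
python3 - <<'E'
from h import *
P=np.load('pics/w3.npy');q=P[140:260,200:360].reshape(-1,3);q=q[(q[:,2]>.1)&(q[:,2]<.115)];print(q.min(0),q.max(0),cv2.minEnclosingCircle(q[:,:2].astype(np.float32)))
E
```

```text
4.55 [0.5067 0.3181 0.2607] [[0.001, 0.983, -0.182], [-0.002, -0.182, -0.983], [-1.0, 0.001, 0.002]] [-0.38  0.65 -0.46  1.61  0.34  0.95 -1.14] [ 0.82 -0.37 -0.16] 0.004323592563632384
[0.48695638 0.30429343 0.10005788] [0.52676895 0.34418155 0.11019091] ((0.5067064762115479, 0.324246883392334), 0.02027546986937523)
```

View pics/w3.png

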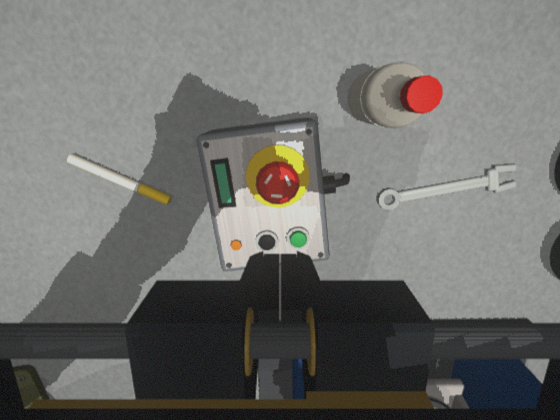

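>>> arm_command(
  plan=[
    [0,0.04,-0.001,-0.0055,0],
    [0,0.04,0,0,0],
    [0,0.04,0,0,0],
    [0,0.022,0,0,0],
    [0,0,0,0,0],
    [0,0.004,0,0,0],
    [0,0.004,0,0,0],
    [0,0.003,0,0,0],
    [0,0.002,0,0,0],
    [0,0.001,0,0,0],
    [0,0,0,0,0],
  ],
)

```text
clock: 5.98
tool_pos: [0.506, 0.3264, 0.1058]
eef_rot: [0.543, 0.453, -0.542, 0.453]
contact_force: [0.1, -1.6, 6.9]
opening: 0.004
```

>>> arm_command(
  plan=[
    [0,0.001,0,0,0],
    [0,0.001,0,0,0],
    [0,0.001,0,0,0],
    [0,0.001,0,0,0],
    [0,0,0,0,0],
  ],
)

```text
clock: 6.6
tool_pos: [0.5055, 0.3265, 0.1018]
eef_rot: [0.543, 0.453, -0.543, 0.453]
contact_force: [-1.2, -1.6, 8.8]
opening: 0.008
```

>>> arm_command(
  plan=[
    [0,0.0015,0,0,0],
    [0,0,0,0,0],
  ],
)

```text
clock: 6.85
tool_pos: [0.5055, 0.3266, 0.1015]
eef_rot: [0.543, 0.453, -0.543, 0.453]
contact_force: [-3.4, -3.1, 19.6]
opening: 0.008
```

>>> arm_command(
  plan=[
    [0,-0.03,0,0,0],
    [0,-0.045,0,0,0],
    [0,-0.045,0,0,0],
    [0,-0.04,0,0,0],
    [0,0,0,0,0],
  ],
)

```text
clock: 7.48
tool_pos: [0.5067, 0.3279, 0.2622]
eef_rot: [0.545, 0.453, -0.541, 0.453]
contact_force: [0.0, 0.6, -0.8]
opening: 0.002
```

```bash
python3 snap.py w4
python3 - <<'E'
from h import *
for n in('w3','w4'):
    P=np.load(f'pics/{n}.npy');p=np.median(P[175:190,268:290,2]);b=np.median(P[160:225,240:245,2]);print(n,p,b, np.median(P[140:150,222:232],axis=(0,1)))
    q=P[140:260,200:360].reshape(-1,3);q=q[(q[:,2]>.085)&(q[:,2]<.13)];print(np.percentile(q[:,2],[50,80,95]))
E
```

```text
7.475 [0.5067 0.3279 0.2622] [[0.005, 0.984, -0.179], [0.004, -0.179, -0.984], [-1.0, 0.004, -0.005]] [-0.39  0.66 -0.46  1.6   0.34  0.96 -1.15] [ 0.04  0.63 -0.85] 0.0023820332477272675
w3 0.10814352208494911 0.07199738287436261 [0.46391923 0.36362562 0.07194773]
[0.10701599 0.10812052 0.10891596]
w4 0.10110019349967317 0.07198079945090047 [0.46355154 0.37411366 0.0695036 ]
[0.10089508 0.10187875 0.10269176]
```

View pics/w4.png

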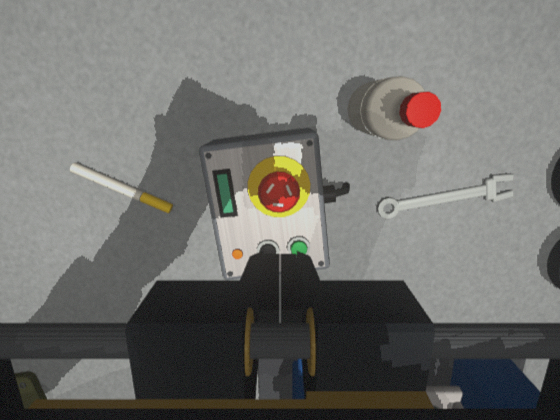

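>>> arm_command(
  plan=[
    [0.088,0,0.0089,0.0563,0],
    [0.088,0,0.0089,0.0563,0],
    [0.088,0,0.0089,0.0563,0],
    [0.088,0,0.0089,0.0563,0],
    [0.088,0,0.0089,0.0563,0],
    [0.088,0,0.0089,0.0563,0],
    [0.088,0,0.0089,0.0563,0],
    [0.088,0,0.0089,0.0563,0],
    [0.088,0,0.0089,0.0563,0],
    [0.088,0,0.0089,0.0563,0],
    [0.088,0,0.0089,0.0563,0],
    [0.088,0,0.0089,0.0563,0],
  ],
)

```text
clock: 9.02
tool_pos: [0.4883, -0.3589, 0.2573]
eef_rot: [-0.543, -0.454, 0.543, -0.452]
contact_force: [1.4, -0.4, 0.2]
opening: 0.998
```

>>> arm_command(
  plan=[
    [0.088,0,0,0,-0.01],
    [0.088,0,0,0,0],
    [0.088,0,0,0,0],
  ],
)

```text
clock: 9.4
tool_pos: [0.4898, -0.3553, 0.2587]
eef_rot: [0.54, 0.457, -0.54, 0.456]
contact_force: [-0.7, 0.6, 0.7]
opening: 0.998
```

```bash
python3 snap.py w5
python3 - <<'E'
from h import *
P=np.load('pics/w5.npy')
q=P.reshape(-1,3);q=q[(abs(q[:,0]-.491)<.05)&(abs(q[:,1]+.355)<.05)]
for lo,hi in((.004,.02),(.08,.1),(.1,.12),(.12,.14),(.14,.16),(.165,.185)):
    z=q[(q[:,2]>lo)&(q[:,2]<hi)];print(lo,len(z),z.min(0).round(4),z.max(0).round(4),z.mean(0).round(4))
z=q[(q[:,2]>.004)&(q[:,2]<.02)][:,:2].astype(np.float32);print(cv2.minEnclosingCircle(z))
s=r.get_state();M=R.from_quat(s['eef_rot']).as_matrix()
print('shift',M.T@(np.array([.491,-.3553,.115])-s['tool_pos']))
E
```

```text
9.4 [ 0.4898 -0.3553  0.2587] [[-0.001, 0.986, -0.166], [0.002, -0.166, -0.986], [-1.0, -0.001, -0.001]] [ 0.84  0.68 -0.52  1.59  0.38  0.98  0.04] [-0.69  0.58  0.7 ] 0.9980677961973107
0.004 2750 [ 0.4463 -0.3974  0.0048] [ 0.5352 -0.311   0.02  ] [ 0.4926 -0.3449  0.01  ]
0.08 96 [ 0.4804 -0.3535  0.08  ] [ 0.5029 -0.3431  0.1   ] [ 0.4927 -0.3457  0.09  ]
0.1 118 [ 0.4792 -0.355   0.1001] [ 0.5037 -0.3425  0.12  ] [ 0.4925 -0.3454  0.1121]
0.12 153 [ 0.479  -0.3555  0.1202] [ 0.5037 -0.3426  0.14  ] [ 0.4925 -0.3454  0.131 ]
0.14 189 [ 0.4782 -0.3556  0.14  ] [ 0.5037 -0.3426  0.1596] [ 0.4924 -0.3455  0.1503]
0.165 930 [ 0.4787 -0.3676  0.1651] [ 0.5034 -0.3431  0.1767] [ 0.491  -0.3538  0.1735]
((0.4907042980194092, -0.355498343706131), 0.045035723596811295)
shift [ 0.14398309  0.00113423 -0.00024628]
```

View pics/w5.png

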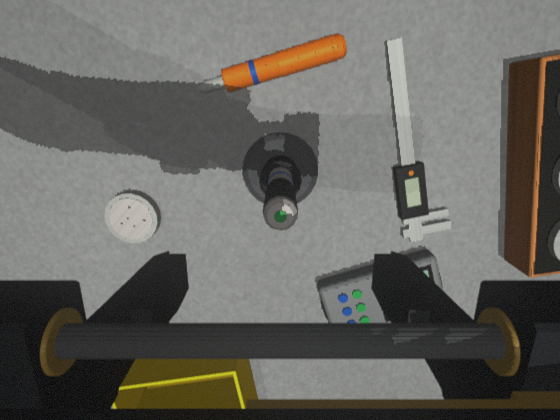

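>>> arm_command(
  plan=[
    [0.088,0.04,0.001,0,0],
    [0.088,0.04,0,0,0],
    [0.088,0.04,0,0,0],
    [0.088,0.024,0,0,0],
    [0.088,0,0,0,0],
    [0,0,0,0,0],
    [0,0,0,0,0],
    [0,0,0,0,0],
    [0,0,0,0,0],
    [0,0,0,0,0],
    [0,0,0,0,0],
    [0,0,0,0,0],
  ],
  force=12,
)

```text
clock: 10.95
tool_pos: [0.4905, -0.3576, 0.1152]
eef_rot: [-0.541, -0.456, 0.541, -0.456]
contact_force: [0.1, 0.6, -0.5]
opening: 0.278
```

>>> arm_command(
  plan=[
    [0,-0.008,0,0,0],
    [0,-0.008,0,0,0],
    [0,0,0,0,0],
    [0,0,0,0.002,0],
    [0,0,0,0.002,0],
    [0,0,0,0.002,0],
    [0,0,0,0.002,0],
    [0,0,0,0.002,0],
    [0,0,0,0.001,0],
    [0,0,0,0,0],
    [0,0,0,0,0],
  ],
)

```text
clock: 12.32
tool_pos: [0.4885, -0.3686, 0.1312]
eef_rot: [-0.541, -0.456, 0.541, -0.456]
contact_force: [-0.1, 1.6, -0.1]
opening: 0.28
```

```bash
python3 snap.py w6
python3 - <<'E'
from h import *
P=np.load('pics/w6.npy')
q=P.reshape(-1,3);q=q[(abs(q[:,0]-.491)<.03)&(abs(q[:,1]+.355)<.05)]
for lo in np.arange(.064,.2,.01):
    z=q[(q[:,2]>lo)&(q[:,2]<lo+.01)]
    if len(z): print(lo.round(3),len(z),z.max(0).round(4),z.mean(0).round(4))
E
```

```text
12.325 [ 0.4885 -0.3686  0.1312] [[-0.0, 0.986, -0.169], [-0.0, -0.169, -0.986], [-1.0, -0.0, 0.0]] [ 0.81  0.84 -0.44  1.69  0.49  0.72 -0.04] [-0.12  1.59 -0.06] 0.27953845950554823
0.064 192 [ 0.5031 -0.3458  0.0739] [ 0.4926 -0.3493  0.0692]
0.074 219 [ 0.5029 -0.347   0.0839] [ 0.4923 -0.3502  0.079 ]
0.084 232 [ 0.5029 -0.3481  0.0939] [ 0.4922 -0.3511  0.0891]
0.094 334 [ 0.5028 -0.3485  0.104 ] [ 0.4919 -0.3523  0.0987]
0.104 344 [ 0.5025 -0.3499  0.1139] [ 0.4919 -0.3533  0.1091]
0.114 322 [ 0.5024 -0.3507  0.1239] [ 0.4916 -0.3535  0.1188]
0.124 583 [ 0.5127 -0.3514  0.134 ] [ 0.4915 -0.3555  0.1293]
0.134 1202 [ 0.5169 -0.3519  0.144 ] [ 0.4912 -0.3573  0.1391]
0.144 1633 [ 0.5178 -0.353   0.154 ] [ 0.4912 -0.3581  0.1493]
0.154 2019 [ 0.5187 -0.3528  0.164 ] [ 0.4908 -0.3589  0.1592]
0.164 2305 [ 0.5189 -0.3525  0.174 ] [ 0.491  -0.3588  0.1693]
0.174 2740 [ 0.5167 -0.3529  0.184 ] [ 0.4909 -0.36    0.1783]
0.184 2195 [ 0.5139 -0.3535  0.194 ] [ 0.4887 -0.3715  0.1899]
0.194 1413 [ 0.521 -0.329  0.204] [ 0.4882 -0.3513  0.2008]
```

View pics/w6.png

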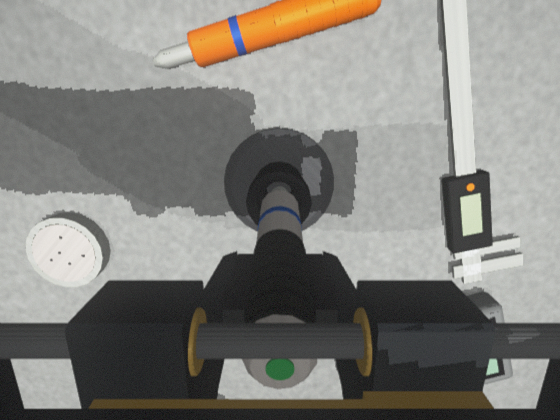

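```bash
cat > cyl.py <<'E'
from h import *
from scipy.optimize import least_squares
def fit(P,zlo,zhi,c,hw=.02,rad=.0125):
    q=P.reshape(-1,3);q=q[(q[:,2]>zlo)&(q[:,2]<zhi)&(abs(q[:,0]-c[0])<hw)&(abs(q[:,1]-c[1])<hw+.02)]
    z0=(zlo+zhi)/2
    def f(x):
        a=np.array([x[2],x[3],1]);a/=np.linalg.norm(a);d=q-[x[0],x[1],z0];return np.linalg.norm(np.cross(d,a),axis=1)-rad
    s=least_squares(f,[c[0],c[1],0,0],loss='soft_l1',f_scale=.0005);a=np.array([s.x[2],s.x[3],1]);a/=np.linalg.norm(a)
    return np.array([s.x[0],s.x[1],z0]),a,len(q),np.median(abs(f(s.x)))
E
python3 - <<'E'
from cyl import *
for zr in((.066,.12),(.066,.1),(.075,.125)):
    print(fit(np.load('pics/w6.npy'),*zr,(.491,-.36)))
print(fit(np.load('pics/w5.npy'),.07,.165,(.491,-.355)))
E
```

```text
(array([ 0.4903178, -0.3617568,  0.093    ]), array([-0.01488695, -0.09799331,  0.99507572]), 1477, np.float64(0.00018175812199340037))
(array([ 0.49047725, -0.36073276,  0.083     ]), array([-0.01319224, -0.08946859,  0.99590227]), 821, np.float64(0.00017283899573549213))
(array([ 0.49022237, -0.36238503,  0.1       ]), array([-0.0141158 , -0.09309073,  0.99555756]), 1467, np.float64(0.00020340966455962596))
(array([ 0.49078623, -0.35557866,  0.1175    ]), array([6.22355217e-04, 5.13828264e-03, 9.99986605e-01]), 694, np.float64(0.00018933088427735677))
```

>>> arm_command(
  plan=[
    [0,0,0,0.0006,0],
    [0,0,0,0,0],
    [0,0,0,0,0],
  ],
)

```text
clock: 12.75
tool_pos: [0.4885, -0.369, 0.1312]
eef_rot: [-0.541, -0.456, 0.541, -0.456]
contact_force: [-1.0, 2.6, -0.5]
opening: 0.278
```

>>> arm_command(
  plan=[
    [0,-0.01,0,0,0],
    [0,-0.015,0,0,0],
    [0,-0.02,0,0,0],
    [0,-0.035,0,0,0],
    [0,-0.03,0,0,0],
    [0,0,0,0,0],
    [0,0,0,0,0],
  ],
  force=40,
)

```text
clock: 13.62
tool_pos: [0.4878, -0.3693, 0.2408]
eef_rot: [-0.54, -0.456, 0.541, -0.455]
contact_force: [-0.4, 0.4, -1.6]
opening: 0.273
```

```bash
python3 snap.py w7
python3 - <<'E'
from cyl import *
P=np.load('pics/w7.npy');c=r.get_state()['tool_pos'];print(c)
for a in((-.075,-.01),(-.06,-.01),(-.07,-.025)):
    print(fit(P,c[2]+a[0],c[2]+a[1],c[:2]))
E
```

```text
13.625 [ 0.4878 -0.3693  0.2408] [[-0.001, 0.986, -0.17], [-0.0, -0.17, -0.986], [-1.0, -0.001, 0.0]] [ 0.85  0.7  -0.51  1.59  0.4   0.95  0.04] [-0.36  0.44 -1.56] 0.2726425931911249
[ 0.48761291 -0.36908065  0.24021988]
(array([ 0.48972964, -0.3621975 ,  0.19771988]), array([-0.01391142, -0.09504919,  0.99537537]), 1563, np.float64(0.00018561567813309837))
(array([ 0.48962771, -0.36290796,  0.20521988]), array([-0.01429108, -0.09578328,  0.99529962]), 1405, np.float64(0.00018782123058907682))
(array([ 0.48980006, -0.36170731,  0.19271988]), array([-0.01414036, -0.09340926,  0.99552738]), 1068, np.float64(0.0001799135694453063))
```

View pics/w7.png

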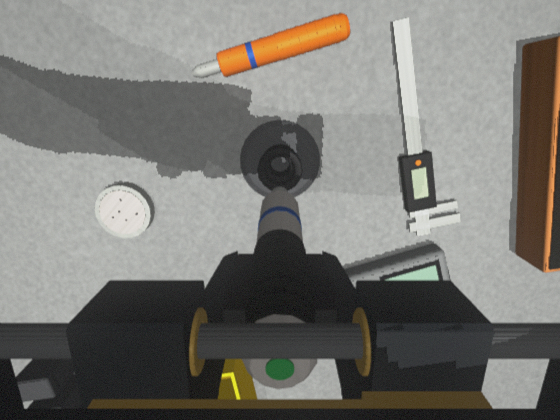

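>>> arm_command(
  plan=[
    [0,-0.022,0,0,0],
    [0,-0.022,0,-0.03,0],
    [0,0,0.0015,-0.045,0],
    [0,0,0.0015,-0.05,0],
    [0,0,0.0015,-0.05,0],
    [0,0,0.0015,-0.05,0],
    [0,0,0.0015,-0.05,0],
    [0,0,0.001,-0.045,0],
    [0,0,0.001,-0.033,0],
    [0,0,0,-0.02,0],
    [0,0,0,0,0],
    [0,0,0,0,0],
  ],
)

```text
clock: 15.18
tool_pos: [0.5607, -0.0054, 0.2847]
eef_rot: [-0.54, -0.455, 0.542, -0.455]
contact_force: [0.4, -0.1, -2.8]
opening: 0.276
```

```bash
cat > tip.py <<'E'
import sys
from cyl import *
n=sys.argv[1]
P=np.load(f'pics/{n}.npy');z=np.load(f'pics/{n}_p.npz');p=z['p'];M=R.from_quat(z['q']).as_matrix()
o,a,N,e=fit(P,p[2]-.06,p[2]-.01,p[:2])
g=p-M[:,0]*.019
ax=o+a*((g-o)@a)   # axis point nearest grasp
tip=ax-.122*a
print('axis',a.round(4),N,e,'tip(pred)',tip.round(4))
mk=np.array([.5635,.0116,.1315]);nn=np.array([-.0179,-.1039,.9944])
print('angle err deg',np.degrees(np.arccos(a@nn)))
print('tip-mark along n',(tip-mk)@nn,' shift tool to touch mark',(M.T@(mk-tip)).round(4),'axis in tool',(M.T@a).round(4))
q=P.reshape(-1,3);d=q-ax;t=d@a;rr=np.linalg.norm(np.cross(d,a),axis=1)
k=(rr<.0085)&(t<-.07)&(t>-.14);print('lowest nose t+.122',np.sort(t[k])[:8].round(4)+.122)
E
python3 snap.py w8; python3 tip.py w8;python3 tip.py w7
python3 - <<'E'
import cv2;im=cv2.imread('pics/w8.png')[100:300,180:380];cv2.imwrite('pics/w8z.png',cv2.resize(im,None,fx=3,fy=3,interpolation=2))
E
```

```text
15.175 [ 0.5607 -0.0054  0.2847] [[-0.001, 0.985, -0.172], [-0.002, -0.172, -0.985], [-1.0, -0.001, 0.002]] [ 0.24  0.58 -0.52  1.69  0.34  0.96 -0.58] [ 0.42 -0.07 -2.76] 0.2758933012387422
axis [-0.0137 -0.0936  0.9955] 1418 0.00019297102471370169 tip(pred) [0.5634 0.0072 0.1823]
angle err deg 0.7642910388526569
tip-mark along n 0.05101436416045253  shift tool to touch mark [ 0.0508 -0.0006 -0.0044] axis in tool [-0.9953  0.0017  0.0966]
lowest nose t+.122 [0.0082 0.0086 0.0087 0.0088 0.0089 0.0093 0.0095 0.0098]
axis [-0.0142 -0.0949  0.9954] 1425 0.0001925868978262333 tip(pred) [ 0.4906 -0.3565  0.1385]
angle err deg 0.7004302740859912
tip-mark along n 0.04651330268559542  shift tool to touch mark [ 0.0068  0.0095 -0.3752] axis in tool [-0.9953  0.0011  0.0964]
lowest nose t+.122 [0.0074 0.0082 0.0086 0.0087 0.0087 0.0088 0.0092 0.0093]
```

View pics/w8z.png

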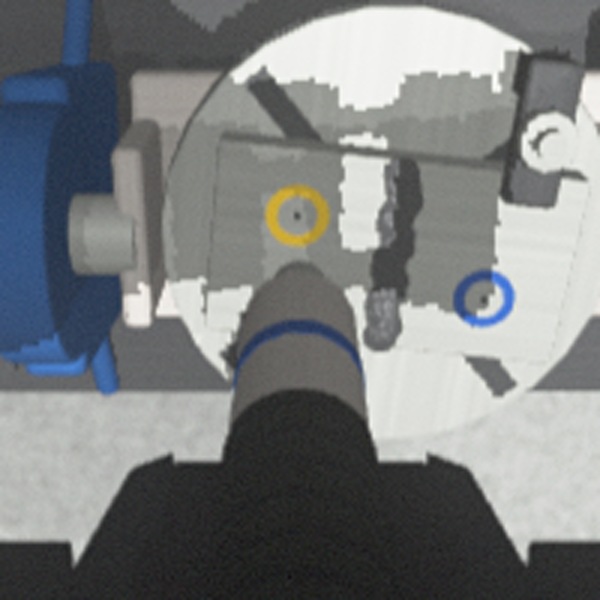

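>>> arm_command(
  plan=[
    [0,0.012,-0.0005,-0.001,0],
    [0,0.012,0,-0.001,0],
    [0,0.011,0,-0.001,0],
    [0,0.008,0,-0.0007,0],
    [0,0,0,0,0],
    [0,0,0,0,0],
  ],
)

```text
clock: 15.98
tool_pos: [0.5614, 0.0008, 0.2424]
eef_rot: [0.541, 0.456, -0.54, 0.456]
contact_force: [-0.9, 0.7, -1.8]
opening: 0.272
```

```bash
python3 snap.py w9; python3 tip.py w9
python3 - <<'E'
from h import *
im=cv2.imread('pics/w9.png')[100:300,180:380];cv2.imwrite('pics/w9z.png',cv2.resize(im,None,fx=3,fy=3,interpolation=2))
a,d=r.snapshot('side');cv2.imwrite('pics/s9.png',cv2.resize(a[150:240,240:360,::-1],None,fx=5,fy=5,interpolation=2))
E
```

```text
15.975 [0.5614 0.0008 0.2424] [[0.001, 0.986, -0.169], [0.0, -0.169, -0.986], [-1.0, 0.001, -0.0]] [ 0.21  0.63 -0.5   1.75  0.38  0.86 -0.63] [-0.92  0.72 -1.84] 0.27154500039519497
axis [-0.0155 -0.0958  0.9953] 1411 0.0001884094449537948 tip(pred) [0.5643 0.0136 0.1401]
angle err deg 0.6426260635324024
tip-mark along n 0.008372528837047982  shift tool to touch mark [ 0.0086 -0.0004  0.0021] axis in tool [-0.9953  0.0015  0.0969]
lowest nose t+.122 [-0.0109 -0.0109 -0.0109 -0.0108 -0.0108 -0.0108 -0.0107 -0.0107]
```

View pics/w9z.png

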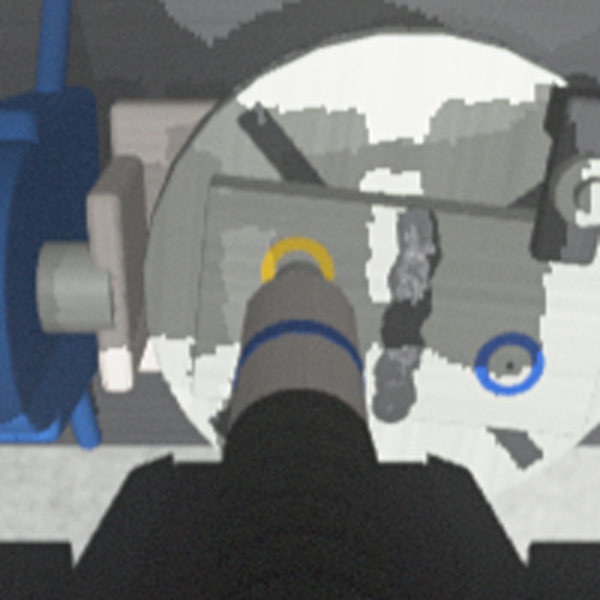

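View pics/s9.png

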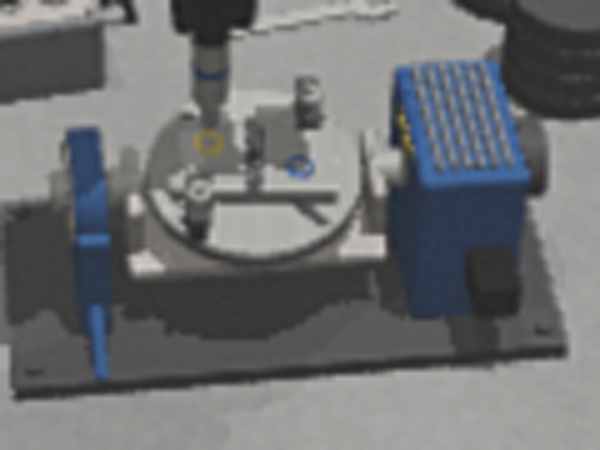

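```bash
cat > rel.py <<'E'
import sys
from cyl import *
n=sys.argv[1]
P=np.load(f'pics/{n}.npy');z=np.load(f'pics/{n}_p.npz');p=z['p'];M=R.from_quat(z['q']).as_matrix()
im=cv2.imread(f'pics/{n}.png');hsv=cv2.cvtColor(im,cv2.COLOR_BGR2HSV)
m=(hsv[...,0]>15)&(hsv[...,0]<32)&(hsv[...,1]>140)
Q=P[m];k=(np.linalg.norm(Q-[.5635,.0116,.1315],axis=1)<.02);Q=Q[k];print('ring pts',len(Q))
nn=np.array([-.0179,-.1039,.9944])
h=Q@nn;Q=Q[abs(h-np.median(h))<.0015];h0=np.median(Q@nn)
e1=M[:,1]-nn*(M[:,1]@nn);e1/=np.linalg.norm(e1);e2=np.cross(nn,e1)
X=np.c_[Q@e1,Q@e2]
# mean radius of annulus ~7.75mm: area-mean
f=lambda c:np.linalg.norm(X-c,axis=1)-.0078
c=least_squares(f,X.mean(0),loss='soft_l1',f_scale=.001).x
mk=c[0]*e1+c[1]*e2+h0*nn
o,a,N,e=fit(P,p[2]-.06,p[2]-.01,p[:2])
g=p-M[:,0]*.019;ax=o+a*((g-o)@a);tip=ax-.122*a
hit=o-a*(((o-mk)@nn)/(a@nn))
print('mark',mk.round(4),'axis',a.round(4),'angle',np.degrees(np.arccos(a@nn)).round(2),'axis hits rel mark (tool)',(M.T@(hit-mk)).round(4),'tip height',((tip-mk)@nn).round(4))
E
python3 rel.py w8; python3 rel.py w9
```

```text
ring pts 159
mark [0.5636 0.0115 0.1302] axis [-0.0137 -0.0936  0.9955] angle 0.76 axis hits rel mark (tool) [-0.0001  0.0004 -0.0007] tip height 0.0523
ring pts 122
mark [0.5635 0.0116 0.1304] axis [-0.0155 -0.0958  0.9953] angle 0.64 axis hits rel mark (tool) [-0.0003  0.0004 -0.003 ] tip height 0.0094
```

>>> arm_command(
  plan=[
    [0,0,-0.0004,0.0025,0],
    [0,0.003,0,0,0],
    [0,0,0,0,0],
    [0,0,0,0,0],
  ],
)

```text
clock: 16.58
tool_pos: [0.5603, -0.0017, 0.2392]
eef_rot: [0.541, 0.456, -0.541, 0.456]
contact_force: [-0.9, 0.3, -1.7]
opening: 0.275
```

```bash
python3 snap.py w10; python3 rel.py w10; python3 snap.py w10b;python3 rel.py w10b
```

```text
16.575 [ 0.5603 -0.0017  0.2392] [[0.0, 0.986, -0.169], [0.0, -0.169, -0.986], [-1.0, 0.0, -0.0]] [ 0.22  0.64 -0.5   1.75  0.39  0.85 -0.63] [-0.93  0.3  -1.74] 0.2747175531230858
ring pts 150
mark [0.5636 0.0116 0.1305] axis [-0.016  -0.0958  0.9953] angle 0.64 axis hits rel mark (tool) [-0.     -0.0003 -0.0001] tip height 0.0064
16.625 [ 0.5604 -0.0017  0.2392] [[0.0, 0.986, -0.169], [0.0, -0.169, -0.986], [-1.0, 0.0, -0.0]] [ 0.22  0.64 -0.5   1.75  0.39  0.85 -0.63] [ 0.2   0.23 -2.15] 0.2727379117624795
ring pts 146
mark [0.5636 0.0116 0.1305] axis [-0.0162 -0.0956  0.9953] angle 0.64 axis hits rel mark (tool) [-0.     -0.0003 -0.0001] tip height 0.0064
```

>>> arm_command(
  plan=[
    [0,0.003,0,-0.0003,0],
    [0,0.0025,0,-0.0002,0],
    [0,0,0,0,0],
    [0,0,0,0,0],
  ],
)

```text
clock: 17.18
tool_pos: [0.5604, -0.0012, 0.2337]
eef_rot: [-0.541, -0.456, 0.541, -0.456]
contact_force: [-1.5, -0.1, -1.9]
opening: 0.275
```

>>> arm_command(
  plan=[
    [0,0.001,0,-0.0001,0],
    [0,0,0,0,0],
    [0,0,0,0,0],
  ],
)

```text
clock: 17.55
tool_pos: [0.5605, -0.0012, 0.2327]
eef_rot: [0.541, 0.456, -0.541, 0.456]
contact_force: [-0.9, -0.4, -2.5]
opening: 0.274
```

>>> arm_command(
  plan=[
    [0,0.001,0,-0.0001,0],
    [0,0,0,0,0],
    [0,0,0,0,0],
  ],
)

```text
clock: 17.92
tool_pos: [0.5606, -0.0011, 0.2319]
eef_rot: [0.541, 0.456, -0.541, 0.456]
contact_force: [-0.8, 0.6, -1.4]
opening: 0.274
```

>>> arm_command(
  plan=[
    [0,0.001,0,-0.0001,0],
    [0,0,0,0,0],
    [0,0,0,0,0],
  ],
)

```text
clock: 18.3
tool_pos: [0.5606, -0.001, 0.2309]
eef_rot: [0.541, 0.456, -0.541, 0.456]
contact_force: [-0.9, -0.1, 0.6]
opening: 0.269
```

```bash
python3 snap.py w11; python3 rel.py w11;python3 - <<'E'
from h import *
im=cv2.imread('pics/w11.png')[150:250,230:330];cv2.imwrite('pics/w11z.png',cv2.resize(im,None,fx=6,fy=6,interpolation=2))
a,d=r.snapshot('side');cv2.imwrite('pics/s11.png',cv2.resize(a[150:210,250:330,::-1],None,fx=7,fy=7,interpolation=2))
E
```

```text
18.3 [ 0.5606 -0.001   0.2309] [[0.0, 0.986, -0.169], [-0.0, -0.169, -0.986], [-1.0, 0.0, 0.0]] [ 0.21  0.65 -0.49  1.76  0.39  0.83 -0.63] [-0.91 -0.07  0.56] 0.2690226364377335
ring pts 125
mark [0.5636 0.0116 0.1304] axis [-0.0137 -0.0965  0.9952] angle 0.64 axis hits rel mark (tool) [-0.     -0.0003 -0.0001] tip height -0.0019
```

View pics/s11.png

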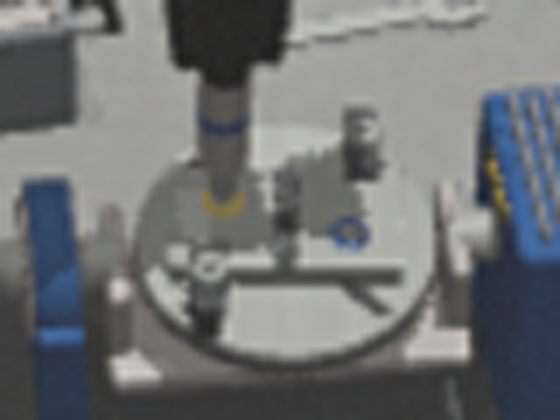

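View pics/w11z.png

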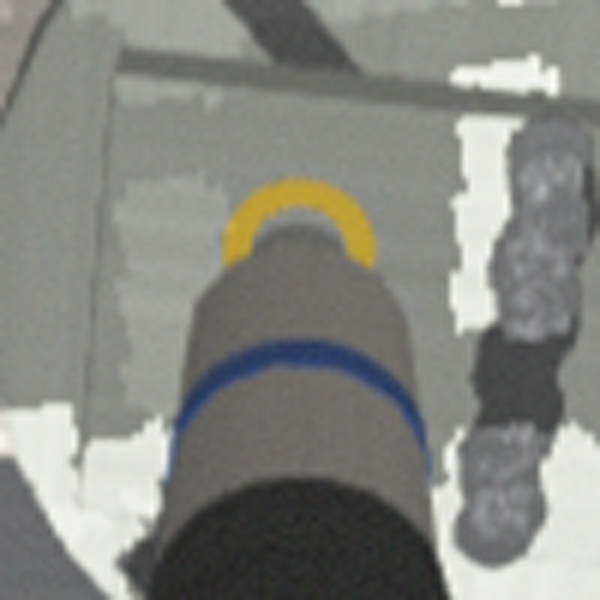

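>>> arm_command(
  plan=[
    [0,0.001,0,-0.0001,0],
    [0,0.001,0,-0.0001,0],
    [0,0.001,0,-0.0001,0],
    [0,0,0,0,0],
    [0,0,0,0,0],
    [0,0,0,0,0],
    [0,0,0,0,0],
  ],
)

```text
clock: 19.27
tool_pos: [0.5606, -0.0007, 0.2278]
eef_rot: [0.541, 0.456, -0.541, 0.456]
contact_force: [0.5, -1.3, 2.8]
opening: 0.272
```

```bash
cat > av.py <<'E'
from h import *
F=[];Z=[]
for i in range(8):
    s=r.get_state();F.append(s['contact_force']);Z.append(s['tool_pos']);r.snapshot('top')
print(s['clock'],np.mean(F,0).round(2),np.std(F,0).round(2),np.mean(Z,0).round(5))
E
python3 av.py; python3 snap.py w12; python3 rel.py w12
```

```text
19.625 [ 0.47 -0.72  2.89] [0.39 0.34 0.46] [ 0.56062 -0.00067  0.22775]
19.675 [ 0.5606 -0.0006  0.2277] [[0.0, 0.986, -0.169], [-0.0, -0.169, -0.986], [-1.0, 0.0, -0.0]] [ 0.21  0.65 -0.49  1.77  0.4   0.82 -0.64] [ 0.06 -0.13  3.4 ] 0.27043007993998236
ring pts 121
mark [0.5636 0.0116 0.1305] axis [-0.0161 -0.0944  0.9954] angle 0.7 axis hits rel mark (tool) [ 0.     -0.0001  0.0001] tip height -0.0051
```

```bash
python3 - <<'E'
from h import *
im,d=r.snapshot('top');P=cloud('top',d);q=P[190:235,115:160].reshape(-1,3);q=q[(q[:,2]>.09)&(q[:,2]<.12)];P0=np.load('pics/Ptop.npy');q0=P0[190:235,115:160].reshape(-1,3);q0=q0[(q0[:,2]>.09)&(q0[:,2]<.12)]
print(np.percentile(q0[:,2],[50,90]),np.percentile(q[:,2],[50,90]));cv2.imwrite('pics/tend.png',im[:,:,::-1])
s=r.get_state();print(s['clock'],abs(s['qd']).max())
E
python3 av.py
```

```text
[0.10561733 0.11030286] [0.09980757 0.10396644]
19.775 0.0017780918289226077
20.125 [ 0.13 -0.62  2.89] [0.71 0.61 0.39] [ 0.5606  -0.00066  0.22773]
```

View pics/tend.png

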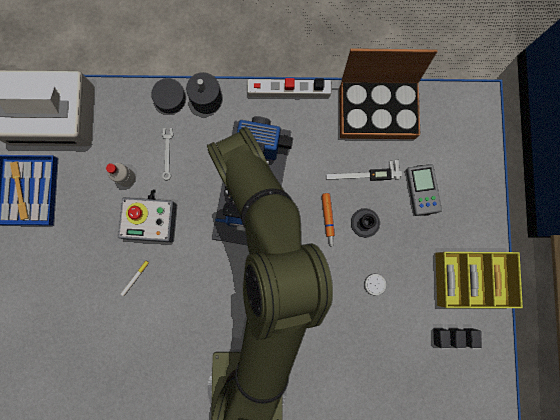

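```bash
python3 -c "
from plant import r
print(r.finish_job())"
```

```text
the job is handed in; nothing more can be done
None
```

The stop button is latched and the probe is being held, still and pressed, on the yellow-ringed spot. However, the orange look-alike probe fell over during my first move.

**What I did:** I pressed the button down first. I then gripped the probe and swivelled it about 0.1 rad in the jaws by pushing it sideways against the stand's rim. After that I lifted it out and pressed it onto the yellow mark. The job was handed in at about 20 s of the 51 s allowed.

**Last checks:**
- **Stop button:** the top dropped about 6 mm (0.108 to 0.102 m) and was still down at the end.
- **Position on the spot:** the probe axis meets the coupon within about 0.2 mm of the ring centre, as measured by the wrist camera.
- **Squareness:** the probe is about 0.7° off square to the coupon face, and the camera fit itself has a bias of about 0.3°.
- **Nose travel:** the push is about 4.85 N after allowing for the probe's weight, which matches the nose being half-way in. Counting travel from first contact gives a little less, roughly 3.1 to 3.9 mm.
- **Rest of the scene:** the arm was still, the measured spot had not moved, and none of the listed bystanders had visibly shifted in the last top view.

**What went wrong:** the orange probe was standing on its nose in the first pictures and was lying on the bench after my first move. It has stayed there since. I saw no contact force, and the gripper passed well above it. I cannot tell whether the arm brushed it or it toppled by itself. I did not try to pick it up.

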